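# Tuck a flashing strip under the lapped siding board and hold it flat

### The job

Pick up the longer of the two aluminium flashing strips by its standing rib, lay it on the wall panel between the two white side battens and slide the front edge of its flat about 35 mm under the loose lapped siding board, square to the board and without lifting the board. Finish while still holding it there: keep hold of the strip and keep pressing it firmly down flat on the panel, do not let go. Leave everything else on the bench where it is.

Things in the scene. Friction and masses are not known exactly. Their poses are not given: they have to be found in the camera images.
- strip_rib (a point): LONGER aluminium flashing strip, loose, about 0.2 kg: plate 4 mm thick, 110 deep (x), 160 long (y), with an upright rib along its whole length, 10 mm thick (x), top 38 mm above the underside. Point: rib's centre, 21 mm above the underside. +x to the front edge, 80 mm ahead; back edge 30 mm behind; z up. Starts flat on the bench, left or right of the panel.
- strip_edge (a point): Middle of the front edge of the longer strip, half-way through the 4 mm plate: 80 mm ahead of the rib and 2 mm above the underside. Axes as for the rib.
- short_rib (a point): The SHORTER flashing strip, not to be used: the same section, but only 90 mm long (y). The point is the centre of its rib, 21 mm above its underside. It starts on the other side of the panel.
- panel: Wall panel, fixed, flat on the bench: bare light-wood surface 18 mm above the bench, reaching 150 mm to either side in x. Two white battens along x, 26 mm high above the surface, 208 mm clear between them. Origin: at bench height below the middle of the butt (free) edge of its lapped board. +x points in under the board, z up.
- slot (a point): Mouth of the slot: on the panel's surface, straight below the middle of the lapped board's butt edge, mid-way between the battens. +x points in under the board, y along the butt edge, z up. The slot is 7.5 mm high and 65 mm deep, closed at the back by a fixed stop. The grey board over it is 10 mm thick, 204 wide (y), 110 deep (x).
- lap (a joint): Lift of the lapped board, rad: 0 is lying at rest. It is hinged along its far edge, 110 mm behind the butt edge, so 0.01 rad raises the butt edge 1.1 mm; it falls back under its weight and a weak spring, about 2 N at the butt edge lifts it.
- hammer: Claw hammer lying on the bench, 270 mm long, bystander.
- tape: Tape measure, 70 x 34 x 66 mm high, black case, standing on the bench left of the panel, bystander. The point is under its centre.
- jar: Glass jar with a steel lid, 70 mm across and 85 mm high, bystander. The point is under its centre.
- offcut: Wood offcut, 90 x 45 x 20 mm, on the bench right of the panel, bystander. The point is under its centre.
- sander: Sanding block, 110 x 65 x 37 mm high, bystander. The point is under its centre.

How it is judged:
By the outcome, as a careful person would: the job done as asked, in the order asked, and still so for the second after the job is handed in, while the arm keeps its last pose, push and grip.
It also fails if it takes over 42 s, if anything falls off the work surface, if the arm or the gripper's body presses on something with over 40 N, if the wrist force passes 120 N, or if a joint passes its speed limit or range.

### The arm

A 6-joint arm with a two-finger parallel gripper is mounted at the origin on the work surface. World frame = base frame: x ahead of the robot, y to its left, z up, the work surface at z = 0. Lengths are in m, angles in rad, forces in N, time in s.
With the tool pointing down it reaches from about 0.35 to 0.775 m from the base axis. Payload 7.3 kg.
Tool frame: the origin (TCP) lies at the very end of the fingers, on their centre line; the grasp point (between the pads) lies 19 mm behind it; z points along the fingers, y is the line along which they close (so a half turn about z gives the same grasp; the last joint's range is limited). The gripper opens to 92 mm and grips with 3 to 60 N. Pads are 19 mm wide; open, the fingers measure 130 mm over their backs; the gripper's body (75 mm by 190 mm) begins 47 mm behind the grasp point.
Start: joints at [-1.461, 0.342, 1.524, -0, 1.275, -0.146], TCP at [0.133, -0.508, 0.227] pointing down, gripper open.
Joint ranges: [-2.53, 2.53], [-0.77, 2.02], [0.04, 2.7], [-1, 4.14], [0.28, 2.66], [-3.11, 3.11]. Speed limits (rad/s): [2.57, 2.57, 3.14, 3.14, 3.14, 3.14].

### API

Orientations are given as [roll, pitch, yaw] about the fixed x, y, z axes, in that order (R = Rz(yaw) Ry(pitch) Rx(roll)).
In Python, from cell import robot gives the robot as it stands. The module is installed in compiled form; this text tells all that it offers.
- The arm moves only by the tool arm_command, never from a script. Its argument "moves" is a list of rows, each a list of 3 entries, a list of its own where there are three numbers: the shift along the tool's x, y, z in m, then the turn, a rotation vector about the tool's x, y, z in rad, then the finger opening in m, from 0 to 0.0918. In form: [[[dx, dy, dz], [ax, ay, az], claw], ...]. A call has exactly 5 rows; each row is the pose to reach, as a shift and turn from the pose commanded when the call began, along the tool's axes at that moment; what a row does not reach only later rows make up. A row lasts 1/10 s, in which the tool goes at most 50 mm and 8.59 degrees, less where a joint would pass 70% of its speed; a pose out of reach is approached as far as the arm can. A call with a gripper value outside its range is refused whole. The fingers move at their own pace and stop on an object; "squeeze" is the grip in N (left out, the last holds). Time passes only in rows, so rows that repeat a pose let the fingers close, or fill a call up. It gives the time, the measured TCP pose, the force, the opening and the grip force at its end, in the units of the state.
- robot.observe(): the state, without advancing time (a new reading comes with each control period).
- robot.read_camera(name): name is "side" or "top" or "wrist"; returns the picture (420x560x3 uint8, red, green, blue); there is no depth.
- robot.camera_model(name): a dict with "fx", "fy", "cx", "cy" (pixels), "k1" (the pictures are not rectified: a ray, as slopes to the right and down, at radius r is drawn at 1 + k1 r^2 times it, then the intrinsics apply), "R" (3x3) and "t" (3): a world point X has camera coordinates R X + t. Camera axes: x right, y down, z forward; pixel columns grow to the right and rows downward; lengths in m; the calibration is good to about 2 mm. A picture is of the moment at which its call begins: read the wrist's pose just before it. camera_model takes no time and is no camera call; for the wrist camera it gives the pose at the moment of the call.
- robot.hand_in(): hands the job in; it is judged then, once.
The state is a dict: "time": time; "qpos": joint angles; "qvel": joint speeds; "joint_efforts": joint torques, N m; "tool_pos": TCP position; "tool_rot": TCP orientation; "contact_force": force on the tool from outside, world axes, zero at the start; "torque": the same for the moment, N m; "opening": finger opening in m; "grip_force": force on a finger pad.
Only numpy, scipy, OpenCV 4.12 (cv2) and the standard library are available. Lean on these libraries where they do the work, as an engineer would, in place of code of your own. Each camera call takes 0.05 s, during which the arm holds its last target. There are 200 camera calls.

## Working session

There is one attempt and no reset: what is moved stays moved. The work goes in short steps, Python scripts to look and compute and a tool call to move; the robot and the scene stay as the last step left them, time stands still between calls to the robot, and variables do not carry over. Pictures are saved under pics/ and viewed, at most 10 in all, crops included, and the job is handed in when it is done.

Besides the shell and the picture viewer there is one more tool, called as a command line: name --argument value ..., lists and objects as JSON in quotes. arm_command: Moves the arm, as the interface text tells. Its arguments: {"type":"object","properties":{"moves":{"type":"array"},"squeeze":{"type":"number"}},"required":["moves"]}

```bash
mkdir -p pics; cat > h.py <<'E'
import numpy as np, cv2
from cell import robot
def ray(m,uv):
    K=np.array([[m['fx'],0,m['cx']],[0,m['fy'],m['cy']],[0,0,1.]])
    p=cv2.undistortPoints(np.float64(uv).reshape(-1,1,2),K,np.array([m['k1'],0,0,0.])).reshape(-1,2) 
    d=np.c_[p,np.ones(len(p))]@np.array(m['R'])
    c=-np.array(m['R']).T@np.array(m['t']); return c,d
def onz(m,uv,z):
    c,d=ray(m,uv); return c+d*((z-c[2])/d[:,2])[:,None]
def proj(m,X):
    p=np.atleast_2d(X)@np.array(m['R']).T+np.array(m['t']); s=p[:,:2]/p[:,2:]
    s=s*(1+m['k1']*(s**2).sum(1,keepdims=True)); return s*[m['fx'],m['fy']]+[m['cx'],m['cy']]
def snap(n,f):
    m=robot.camera_model(n); im=robot.read_camera(n); cv2.imwrite(f'pics/{f}.png',im[:,:,::-1]); np.save(f'pics/{f}.npy',m,allow_pickle=True); return m,im
def load(f): return np.load(f'pics/{f}.npy',allow_pickle=True).item(), cv2.imread(f'pics/{f}.png')
E
python3 - <<'E'
from h import *
for n in('top','side'):
    m,_=snap(n,n+'0'); print(n,m['k1'],-np.array(m['R']).T@np.array(m['t']),m['fx'])
print(robot.observe())
E
```

```text
top -0.06016577898765363 [ 0.36222685 -0.03643817  1.44345741] 481.43253104750005
side -0.09900415122821729 [0.52290271 0.78905001 0.5441473 ] 417.45252491395814
{'time': 0.1, 'qpos': array([-1.46098112e+00,  3.42632538e-01,  1.52489301e+00,  1.57657700e-05,
        1.27537963e+00, -1.45996108e-01]), 'qvel': array([ 0.00085093, -0.00342256, -0.00219867,  0.00102137, -0.00105094,
        0.00119396]), 'joint_efforts': array([ 1.57524250e-03, -4.32006276e+01, -2.44694334e+01,  7.19344220e-02,
        5.26093191e-02, -4.11066185e-05]), 'tool_pos': array([ 0.13283116, -0.50756358,  0.22613504]), 'tool_rot': array([-3.14029628e+00, -2.05859963e-04,  2.55806577e-01]), 'contact_force': array([-0.73828976,  0.0625835 ,  0.18944013]), 'torque': array([-0.06845526, -0.01630715, -0.01557807]), 'grip_force': 0.0, 'opening': 0.0920029759631997}
```

View pics/top0.png

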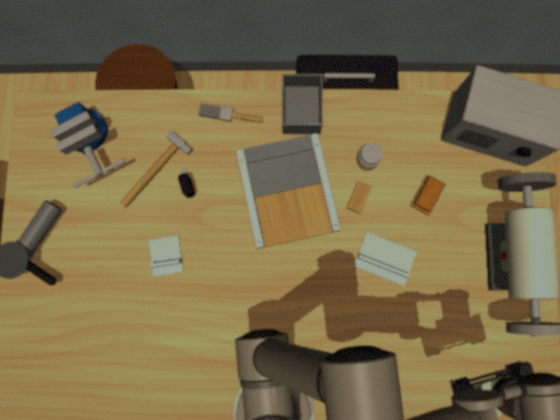

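View pics/side0.png

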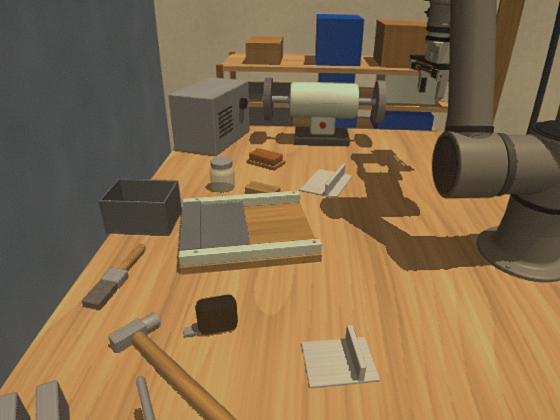

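The top view shows the panel centred near (289,190), with the board at its upper half and the butt edge running (256,194)–(322,184). The longer strip is on the right near (386,258), with its rib towards the lower edge. The short strip is at (166,256) and the jar at (370,156).

```bash
python3 - <<'E'
from h import *
m,im=load('top0')
c=im[120:300,225:425]; cv2.imwrite('pics/c1.png',cv2.resize(c,None,fx=3.3,fy=3.3,interpolation=cv2.INTER_CUBIC))
print(onz(m,[[386,258]],0), onz(m,[[289,189]],.028))
E
```

```text
[[ 0.44538026 -0.33786482  0.        ]] [[ 0.64839849 -0.04625961  0.028     ]]
```

View pics/c1.png

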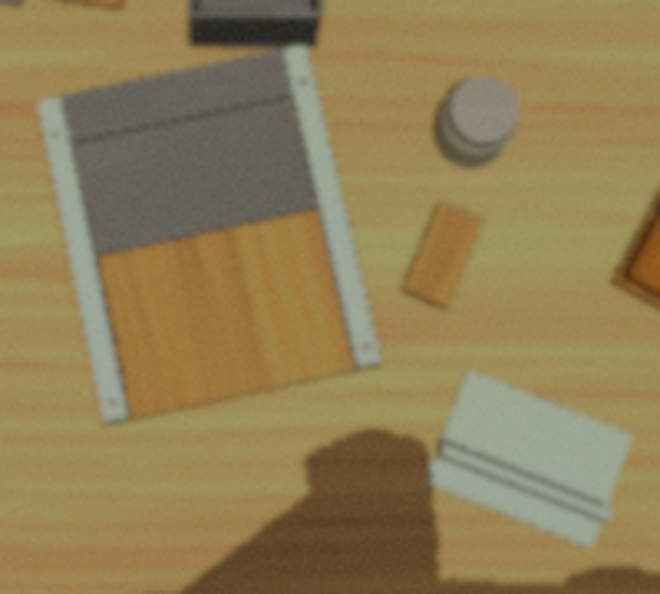

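The crop shows the strip's plate corners at (472,370), (632,434), (592,548) and (430,485), with its front edge towards the board. The rib top runs (442,452)–(608,516), and the butt edge runs (100,255)–(318,211).

```bash
python3 - <<'E'
from h import *
m,im=load('top0')
f=lambda p,z: onz(m,np.array(p)/3.3+[225,120]-.35*0,z)
c=f([(472,370),(632,434),(592,548),(430,485)],.004); print(c, c.mean(0)); 
d=np.diff(np.r_[c,c[:1]],axis=0); print(np.linalg.norm(d,axis=1))
fw=(c[0]+c[1]-c[2]-c[3])/2; print('yaw',np.arctan2(fw[1],fw[0]), np.arctan2(*(d[0]*[-1,1,1])[[0,1]]) , d[0])
u=fw/np.linalg.norm(fw); print('rib',(c[2]+c[3])/2+.03*u,(c[0]+c[1])/2-.08*u)
r=f([(442,452),(608,516)],.038); print('ribtop',r,r.mean(0),np.linalg.norm(r[1]-r[0]))
b=f([(100,255),(318,211)],.0355); print('butt',b,b.mean(0),np.linalg.norm(b[1]-b[0]),b[1]-b[0])
l=f([(62,97),(127,418),(285,52),(355,370)],.044); print(l, l[0]-l[1],l[2]-l[3])
E
```

```text
[[ 0.52256467 -0.28466108  0.004     ]
 [ 0.46490766 -0.42926152  0.004     ]
 [ 0.36229159 -0.38995766  0.004     ]
 [ 0.41806332 -0.24484351  0.004     ]] [ 0.44195681 -0.33718094  0.004     ]
[0.15567151 0.10988563 0.15546254 0.1118301 ]
yaw -0.3649043549960404 2.7621787407048766 [-0.05765701 -0.14460044  0.        ]
rib [ 0.4182022  -0.32810638  0.004     ] [ 0.41900354 -0.32841251  0.004     ]
ribtop [[ 0.44581709 -0.25093197  0.038     ]
 [ 0.39023467 -0.39649651  0.038     ]] [ 0.41802588 -0.32371424  0.038     ] 0.15581540062389948
butt [[ 0.62127988  0.0538933   0.0355    ]
 [ 0.66281843 -0.14270649  0.0355    ]] [ 0.64204915 -0.0444066   0.0355    ] 0.20094010756252442 [ 0.04153854 -0.19659979  0.        ]
[[ 0.76584402  0.09027706  0.044     ]
 [ 0.47371365  0.02731995  0.044     ]
 [ 0.80925269 -0.11286093  0.044     ]
 [ 0.5175289  -0.17404984  0.044     ]] [0.29213037 0.06295711 0.        ] [0.29172379 0.06118892 0.        ]
```

```bash
cat >> h.py <<'E'
from scipy.spatial.transform import Rotation as Ro
def go(p,yaw,roll=np.pi,pitch=0,s=None):
    s=s or robot.observe(); R=Ro.from_euler('xyz',s['tool_rot']); T=Ro.from_euler('xyz',[roll,pitch,yaw])
    print('t',round(s['time'],2),'shift',R.inv().apply(np.array(p)-s['tool_pos']).round(4),'turn',(R.inv()*T).as_rotvec().round(4),'F',s['contact_force'].round(2))
E
python3 -c "
from h import *
go([.418,-.326,.16],1.205)"
```

```text
t 0.1 shift [ 0.3218 -0.1034  0.0663] turn [-1.100e-03 -8.000e-04 -9.492e-01] F [-0.74  0.06  0.19]
```

arm_command --moves '[[[0.046,-0.015,0.009],[0,0,-0.136],0.05],[[0.092,-0.03,0.019],[0,0,-0.271],0.05],[[0.138,-0.044,0.028],[0,0,-0.407],0.05],[[0.184,-0.059,0.038],[0,0,-0.542],0.05],[[0.23,-0.074,0.047],[0,0,-0.678],0.05]]' --squeeze 40

```text
time: 0.6
tool_pos: [0.3379, -0.3767, 0.1791]
tool_rot: [-3.141, -0.0, 0.939]
contact_force: [0.8, -1.0, 1.1]
opening: 0.0565
grip_force: 0.0
```

```bash
python3 -c "
from h import *
go([.418,-.326,.16],1.205)"
```

```text
t 0.6 shift [0.0882 0.0347 0.0191] turn [-4.00e-04 -2.00e-04 -2.66e-01] F [ 0.84 -0.97  1.06]
```

arm_command --moves '[[[0.04,0.016,0.009],[0,0,-0.133],0.05],[[0.087,0.034,0.019],[0,0,-0.265],0.05],[[0.087,0.034,0.019],[0,0,-0.265],0.05],[[0.087,0.034,0.019],[0,0,-0.265],0.05],[[0.087,0.034,0.019],[0,0,-0.265],0.05]]'

```text
time: 1.1
tool_pos: [0.415, -0.329, 0.1607]
tool_rot: [-3.141, 0.0, 1.197]
contact_force: [0.9, -0.0, 0.2]
opening: 0.05
grip_force: 0.0
```

```bash
python3 -c "
from h import *
m,_=snap('wrist','w1'); o=robot.observe(); print(o['tool_pos'],o['tool_rot'],-np.array(m['R']).T@m['t'])
print(proj(m,[.418,-.326,.038]))"
```

```text
[ 0.41482861 -0.3293314   0.16089301] [3.14155907e+00 4.05901945e-04 1.19647407e+00] [ 0.44263759 -0.26026379  0.31884613]
[[272.15676562 198.01863712]]
```

View pics/w1.png

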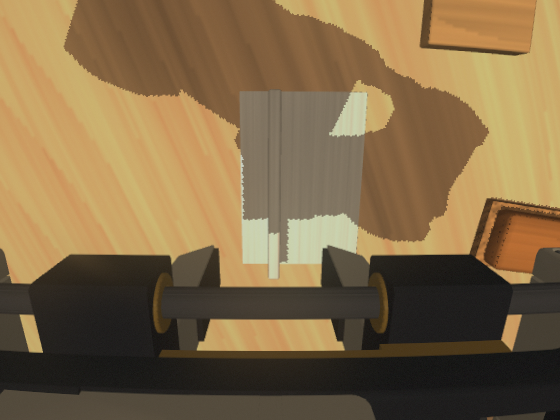

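The wrist picture shows the strip between (240,92), (367,93), (357,264) and (242,263). The rib top runs from (274,91) to (273,278) and is nearly parallel to the pads.

```bash
python3 -c "
from h import *
m,_=load('w1')
r=onz(m,[(274.3,91),(273.5,278)],.038);d=r[0]-r[1];print(r,r.mean(0),np.linalg.norm(d),'psi',np.arctan2(d[1],d[0]))
c=onz(m,[(240,92),(367,92.5),(357.5,264),(242,263)],.004);print(c.mean(0),np.linalg.norm(np.diff(c,axis=0),axis=1))
for a,b in((0,3),(1,2)): e=c[a]-c[b];print(np.arctan2(e[1],e[0]))
u=(c[1]+c[2]-c[0]-c[3])[:2];u/=np.linalg.norm(u);print('rib from plate',c.mean(0)[:2]-.025*u)
p=r.mean(0)
go([p[0],p[1],.0055],np.arctan2(d[1],d[0]))"
```

```text
[[ 0.45014072 -0.24818393  0.038     ]
 [ 0.39275276 -0.39395378  0.038     ]] [ 0.42144674 -0.32106885  0.038     ] 0.15665959343264907 psi 1.1957424682412592
[ 0.44528717 -0.33084417  0.004     ] [0.10914948 0.16012476 0.11286522]
1.187123899287164
1.210373697816376
rib from plate [ 0.42205725 -0.32160453]
t 1.15 shift [0.0102 0.0031 0.1554] turn [0.     0.0004 0.0007] F [-0.52 -0.06 -0.49]
```

arm_command --moves '[[[0.009,0.003,0.04],[0,0,0],0.05],[[0.009,0.003,0.08],[0,0,0],0.05],[[0.009,0.003,0.12],[0,0,0],0.05],[[0.009,0.003,0.149],[0,0,0],0.05],[[0.009,0.003,0.153],[0,0,0],0.05]]'

```text
time: 1.65
tool_pos: [0.4191, -0.3207, 0.0049]
tool_rot: [-3.136, -0.002, 1.196]
contact_force: [1.0, 0.4, 0.1]
opening: 0.0497
grip_force: 0.0
```

arm_command --moves '[[[0,0,0],[0,0,0],0.04],[[0,0,0],[0,0,0],0.02],[[0,0,0],[0,0,0],0.0],[[0,0,0],[0,0,0],0.0],[[0,0,0],[0,0,0],0.0]]' --squeeze 45

```text
time: 2.15
tool_pos: [0.4222, -0.3215, 0.0086]
tool_rot: [3.14, 0.001, 1.199]
contact_force: [-0.2, 0.2, -0.9]
opening: 0.0144
grip_force: 0.0
```

```bash
python3 -c "
from h import *
o=robot.observe();print(o)
go([.4215,-.321,.15],1.196)"
```

```text
{'time': 2.15, 'qpos': array([-7.95257603e-01,  6.24929856e-01,  1.75465802e+00, -1.13697670e-04,
        7.60257887e-01, -4.23299160e-01]), 'qvel': array([ 0.00140952,  0.0070871 ,  0.00520432,  0.00211504, -0.00115109,
       -0.00062897]), 'joint_efforts': array([-6.71454286e-02, -4.86033654e+01, -1.60093671e+01,  3.82645859e-02,
        6.01274078e-02,  4.43213976e-04]), 'tool_pos': array([ 0.42217785, -0.32149435,  0.00862452]), 'tool_rot': array([3.14003219e+00, 7.89134847e-04, 1.19891959e+00]), 'contact_force': array([-0.17766264,  0.16621421, -0.85199956]), 'torque': array([-0.04916628, -0.07346929,  0.01204225]), 'grip_force': 0.0, 'opening': 0.014385934396629616}
t 2.15 shift [ 1.000e-04 -6.000e-04 -1.414e-01] turn [0.0016 0.0008 0.0029] F [-0.18  0.17 -0.85]
```

arm_command --moves '[[[0,0,0.003],[0,0,0],0.014],[[0,0,0.003],[0,0,0],0.0],[[0,0,0.003],[0,0,0],0.0],[[0,0,0.003],[0,0,0],0.0],[[0,0,0.003],[0,0,0],0.0]]'

```text
time: 2.65
tool_pos: [0.4217, -0.321, 0.0045]
tool_rot: [-3.141, -0.0, 1.199]
contact_force: [-0.4, 0.6, -1.6]
opening: 0.0095
grip_force: 45.0
```

```bash
python3 -c "
from h import *
go([.4215,-.321,.15],1.196)"
```

```text
t 2.65 shift [-1.000e-04 -2.000e-04 -1.455e-01] turn [-0.0005 -0.0002  0.0028] F [-0.4   0.55 -1.55]
```

arm_command --moves '[[[0,0,-0.02],[0,0,0],0.0],[[0,0,-0.045],[0,0,0],0.0],[[0,0,-0.075],[0,0,0],0.0],[[0,0,-0.11],[0,0,0],0.0],[[0,0,-0.12],[0,0,0],0.0]]'

```text
time: 3.15
tool_pos: [0.4231, -0.3224, 0.1279]
tool_rot: [3.136, 0.002, 1.199]
contact_force: [0.2, -0.6, -2.0]
opening: 0.0098
grip_force: 45.0
```

```bash
python3 -c "
from h import *
a=.21;b=np.array([.642,-.0444]);p=b-.11*np.array([np.cos(a),np.sin(a)]);print(p)
go([*p,.12],a+np.pi/2); print(robot.observe()['tool_pos'],robot.observe()['opening'],robot.observe()['grip_force'])"
```

```text
[ 0.5344166  -0.06733059]
t 3.15 shift [0.2781 0.011  0.0073] turn [ 0.0044  0.0039 -0.5819] F [ 0.16 -0.59 -2.02]
[ 0.4230556  -0.32235094  0.1279212 ] 0.009835495873232802 44.99658286571503
```

arm_command --moves '[[[0.015,0,0.0],[0,0,-0.04],0.0],[[0.045,0.002,0.0],[0,0,-0.1],0.0],[[0.075,0.004,0.0],[0,0,-0.17],0.0],[[0.11,0.005,0.0],[0,0,-0.24],0.0],[[0.145,0.006,0.0],[0,0,-0.31],0.0]]'

```text
time: 3.65
tool_pos: [0.4794, -0.1856, 0.1225]
tool_rot: [-3.138, -0.002, 1.513]
contact_force: [1.4, -0.1, -2.6]
opening: 0.0099
grip_force: 45.0
```

```bash
python3 -c "
from h import *
go([.5344,-.0673,.12],1.781)"
```

```text
t 3.65 shift [0.1213 0.0481 0.0025] turn [-0.0032 -0.0024 -0.268 ] F [ 1.41 -0.15 -2.56]
```

arm_command --moves '[[[0.035,0.013,0.0],[0,0,-0.08],0.0],[[0.07,0.027,0.0],[0,0,-0.16],0.0],[[0.1,0.04,0.0],[0,0,-0.22],0.0],[[0.121,0.048,0.0],[0,0,-0.27],0.0],[[0.121,0.048,0.0],[0,0,-0.27],0.0]]'

```text
time: 4.15
tool_pos: [0.535, -0.0666, 0.1224]
tool_rot: [-3.139, -0.002, 1.785]
contact_force: [-0.2, -0.4, -1.6]
opening: 0.0095
grip_force: 45.0
```

arm_command --moves '[[[0,0,0.01],[0,0,0],0.0],[[0,0,0.03],[0,0,0],0.0],[[0,0,0.04],[0,0,0],0.0],[[0,0,0.04],[0,0,0],0.0],[[0,0,0.04],[0,0,0],0.0]]'

```text
time: 4.65
tool_pos: [0.5352, -0.071, 0.0844]
tool_rot: [-3.141, -0.0, 1.778]
contact_force: [0.8, -0.8, -2.0]
opening: 0.0098
grip_force: 45.0
```

```bash
python3 -c "
from h import *
m,_=snap('wrist','w2'); go([.5344,-.0673,.12],1.781); o=robot.observe(); print(o['tool_pos'],o['tool_rot'])
m,im=snap('top','t2'); cv2.imwrite('pics/c2.png',cv2.resize(im[100:280,205:405],None,fx=3.3,fy=3.3,interpolation=cv2.INTER_CUBIC)[:,:,::-1])"
```

```text
t 4.7 shift [ 0.0038 -0.0004 -0.035 ] turn [ 0.0003  0.0003 -0.003 ] F [-0.05  0.12 -2.25]
[ 0.53561626 -0.07096198  0.08495509] [3.14125398e+00 3.19569788e-04 1.77804944e+00]
```

View pics/w2.png

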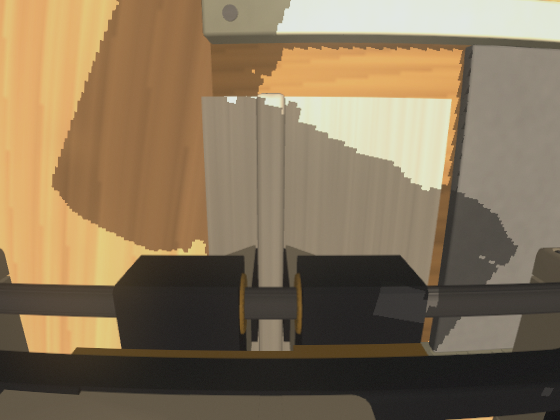

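The wrist picture shows the strip at plate corners (203,97) and (451,99), with its rib end at (271,95). The board's butt edge runs (469,47)–(433,345), and the left batten's inner top edge runs along row 39.

```bash
python3 -c "
from h import *
m,im=load('w2')
# subpixel-ish butt edge scan on rows
g=cv2.cvtColor(im,cv2.COLOR_BGR2GRAY).astype(int)
for r in (60,100,150,250,330): print(r,[int(x) for x in g[r,424:480:2]])
an=lambda a,b:np.arctan2(*(b-a)[[1,0]])
for z in (.0355,):
  b=onz(m,[(469,47),(433,345)],z);print('butt',b,an(b[1],b[0])-np.pi/2,np.linalg.norm(b[0]-b[1]))
k=onz(m,[(206,39),(558,41)],.044);print('batten',k,an(k[0],k[1]))
h=.085-.0045
p=onz(m,[(203,97),(451,99),(430,325),(210,240)],h+.004);print('plate',p,np.linalg.norm(p[0]-p[1]),an(p[0],p[1]),an(p[2],p[1])-np.pi/2,an(p[3],p[0])-np.pi/2)
r=onz(m,[(271,95)],h+.038);print('ribend',r)
print('nominal rib end', np.array([.5356,-.0710])+.08*np.array([np.cos(1.778),np.sin(1.778)]))
"
```

```text
60 [183, 182, 182, 182, 181, 182, 181, 181, 180, 181, 181, 180, 181, 180, 180, 180, 180, 180, 118, 106, 80, 70, 72, 78, 120, 138, 137, 138]
100 [221, 223, 226, 226, 225, 224, 224, 223, 222, 221, 221, 224, 226, 227, 178, 178, 177, 137, 79, 69, 71, 73, 117, 136, 138, 139, 137, 139]
150 [226, 226, 225, 224, 224, 222, 221, 221, 224, 226, 227, 187, 172, 171, 133, 99, 69, 72, 72, 112, 137, 142, 141, 142, 139, 140, 139, 139]
250 [134, 134, 136, 138, 128, 105, 104, 105, 105, 91, 50, 51, 53, 74, 79, 79, 79, 78, 78, 77, 77, 78, 77, 77, 77, 78, 77, 77]
330 [94, 94, 95, 84, 48, 47, 53, 73, 76, 76, 75, 74, 76, 110, 134, 136, 135, 134, 133, 133, 136, 135, 135, 135, 133, 133, 135, 134]
butt [[ 0.62250361  0.05985177  0.0355    ]
 [ 0.66599722 -0.13022778  0.0355    ]] 0.2249454638661197 0.19499213066305346
batten [[0.47986257 0.03031522 0.044     ]
 [0.66891409 0.07462409 0.044     ]] 0.2302191707286901
plate [[ 0.49092538  0.00082407  0.0845    ]
 [ 0.59724526  0.02322563  0.0845    ]
 [ 0.62546633 -0.08738325  0.0845    ]
 [ 0.50460643 -0.06347633  0.0845    ]] 0.10865425257935722 0.2076621669388197 0.24981313823740914 0.2096415194782315
ribend [[0.5198121  0.00618051 0.1185    ]]
nominal rib end [0.51914206 0.0072888 ]
```

View pics/c2.png

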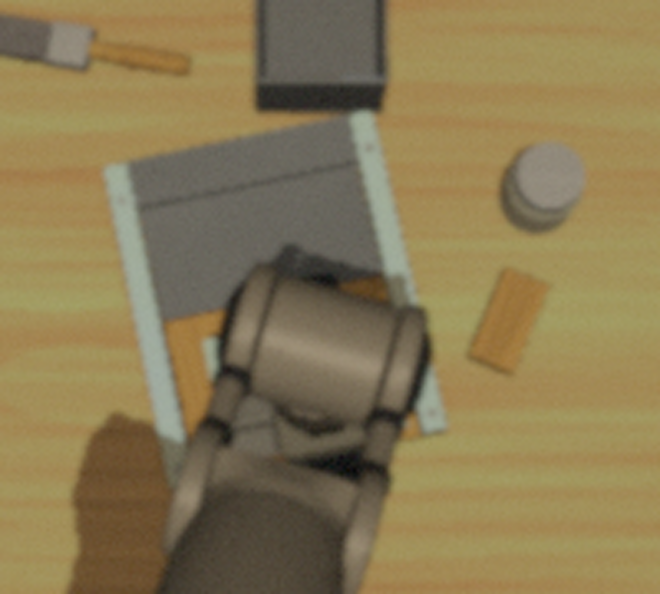

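The top view shows the arm over the panel with its bystanders untouched: jar lid near (548,175), offcut near (509,318). I'll refine the butt edge line from the scan.

```bash
python3 -c "
from h import *
m,im=load('w2')
an=lambda a,b:np.arctan2(*(b-a)[[1,0]])
b=onz(m,[(472,60),(467.5,100),(462,150),(449,250),(437,330)],.0355);print('butt',b)
print([an(b[i],b[j])-np.pi/2 for i,j in((4,0),(3,0),(3,1),(4,1))])
g=cv2.cvtColor(im,cv2.COLOR_BGR2GRAY).astype(int)
for c in (230,320,400,520): print(c,[int(x) for x in g[26:56,c]])
# front edge
for z in(.0845,):
  f=onz(m,[(451.5,100),(446,150),(435,250)],z);print(f,an(f[2],f[0])-np.pi/2)
mt,_=load('t2'); q=lambda p,z:onz(mt,np.array(p)/3.3+[205,100],z)
k=q([(130,165),(182,440),(349,120),(420,432)],.044);print(k,an(k[1],k[0]),an(k[3],k[2]))
"
```

```text
butt [[ 0.62642857  0.05358374  0.0355    ]
 [ 0.63086551  0.03184779  0.0355    ]
 [ 0.63715163  0.00355088  0.0355    ]
 [ 0.65108617 -0.05908892  0.0355    ]
 [ 0.66437271 -0.11783     0.0355    ]]
[np.float64(0.21784709350166764), np.float64(0.21544620407867487), np.float64(0.21879988577030351), np.float64(0.2202311776546506)]
230 [144, 143, 144, 143, 143, 144, 133, 123, 112, 98, 87, 86, 86, 87, 87, 86, 88, 90, 98, 96, 95, 95, 97, 99, 101, 102, 102, 101, 100, 101]
320 [229, 230, 230, 229, 229, 228, 216, 185, 134, 99, 100, 101, 100, 100, 99, 100, 104, 109, 110, 109, 108, 107, 107, 116, 172, 171, 171, 170, 171, 172]
400 [230, 229, 230, 230, 229, 229, 226, 212, 172, 121, 98, 99, 99, 98, 98, 99, 99, 103, 101, 101, 101, 120, 164, 168, 172, 172, 173, 173, 176, 178]
520 [229, 229, 228, 228, 228, 229, 229, 229, 229, 228, 227, 221, 198, 143, 89, 85, 84, 82, 84, 84, 75, 118, 135, 141, 139, 138, 139, 140, 137, 138]
[[ 0.59760419  0.02287084  0.0845    ]
 [ 0.6021736   0.00131966  0.0845    ]
 [ 0.61320536 -0.04622409  0.0845    ]] 0.22206921130370505
[[ 0.76396663  0.08841546  0.044     ]
 [ 0.51266983  0.03755026  0.044     ]
 [ 0.80734318 -0.11102728  0.044     ]
 [ 0.52108589 -0.17319331  0.044     ]] 0.19971259693287674 0.21384780659149796
```

```bash
python3 -c "
from h import *
go([.5386,-.0601,.028],1.784)"
```

```text
t 4.75 shift [0.01   0.0049 0.0572] turn [ 0.0009  0.0006 -0.0058] F [-0.84  0.13 -2.81]
```

arm_command --moves '[[[0.005,0.002,0.01],[0,0,-0.003],0.0],[[0.01,0.005,0.025],[0,0,-0.006],0.0],[[0.01,0.005,0.04],[0,0,-0.006],0.0],[[0.01,0.005,0.052],[0,0,-0.006],0.0],[[0.01,0.005,0.057],[0,0,-0.006],0.0]]'

```text
time: 5.25
tool_pos: [0.5377, -0.0593, 0.0264]
tool_rot: [-3.14, -0.001, 1.785]
contact_force: [0.5, -0.1, -1.3]
opening: 0.0097
grip_force: 45.0
```

arm_command --moves '[[[0,0,0.001],[0,0,0],0.0],[[0,0,0.002],[0,0,0],0.0],[[0,0,0.003],[0,0,0],0.0],[[0,0,0.004],[0,0,0],0.0],[[0,0,0.005],[0,0,0],0.0]]'

```text
time: 5.75
tool_pos: [0.5385, -0.0597, 0.023]
tool_rot: [3.141, 0.0, 1.785]
contact_force: [0.6, -0.1, -2.5]
opening: 0.0099
grip_force: 45.0
```

```bash
python3 -c "
from h import *
go([.6021,-.0462,.0225],1.784);print(robot.observe())"
```

```text
t 5.75 shift [-0.0003  0.065   0.0005] turn [0.0006 0.0004 0.0007] F [ 0.61 -0.12 -2.5 ]
{'time': 5.75, 'qpos': array([-2.51865163e-01,  6.16433336e-01,  1.71291140e+00, -1.04404129e-04,
        8.11492828e-01, -4.65737731e-01]), 'qvel': array([ 1.28258447e-03,  1.80465645e-02,  1.04319188e-02, -1.67430745e-05,
       -2.19491236e-02,  4.82291788e-04]), 'joint_efforts': array([-2.44201314e-03, -5.04320204e+01, -1.75815922e+01,  4.98784601e-02,
        6.71393028e-02,  5.38676486e-04]), 'tool_pos': array([ 0.53853903, -0.05971792,  0.02298453]), 'tool_rot': array([3.14095202e+00, 4.06804588e-04, 1.78474061e+00]), 'contact_force': array([ 0.60644453, -0.11548411, -2.49775102]), 'torque': array([ 0.00659395, -0.1324272 , -0.00804578]), 'grip_force': 44.99661147594452, 'opening': 0.009897480157410977}
```

arm_command --moves '[[[0,0,0.0005],[0,0,0],0.0],[[0,0,0.001],[0,0,0],0.0],[[0,0,0.0015],[0,0,0],0.0],[[0,0,0.002],[0,0,0],0.0],[[0,0,0.002],[0,0,0],0.0]]'

```text
time: 6.25
tool_pos: [0.5384, -0.0597, 0.0225]
tool_rot: [3.141, 0.001, 1.785]
contact_force: [-5.0, -0.6, 14.3]
opening: 0.0095
grip_force: 45.0
```

```bash
python3 -c "
from h import *
go([.6021,-.0462,.0225],1.784);snap('wrist','w3');snap('side','s3')
im=cv2.imread('pics/s3.png');cv2.imwrite('pics/s3c.png',cv2.resize(im[170:290,160:360],None,fx=4,fy=4,interpolation=cv2.INTER_CUBIC))"
```

```text
t 6.25 shift [-0.0003  0.0651  0.    ] turn [0.0008 0.0006 0.0009] F [-4.98 -0.57 14.3 ]
```

View pics/w3.png

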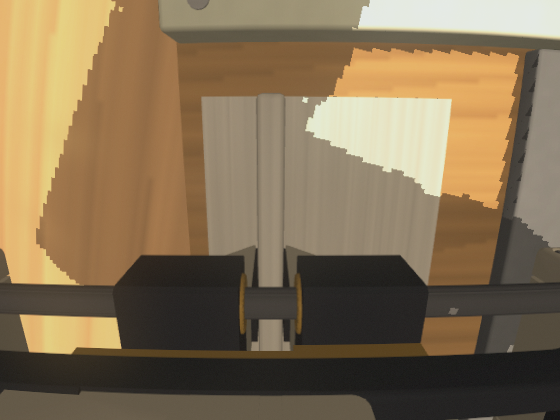

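View pics/s3c.png

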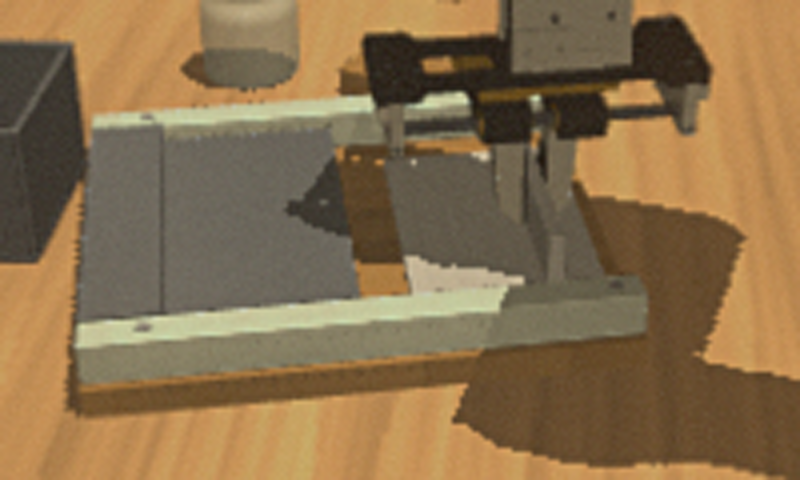

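The wrist view shows the strip flat with its front edge at (451,99)–(434,250) and the butt edge at about (541,50)–(515,250). The side view confirms the strip lies between the battens, short of the board.

```bash
python3 -c "
from h import *
m,im=load('w3')
g=cv2.cvtColor(im,cv2.COLOR_BGR2GRAY).astype(int)
for r in (70,120,160,200,235): print(r,[int(x) for x in g[r,480:556:2]])
for r in (105,150,185,240): print(r,[int(x) for x in g[r,424:460:2]])
b=onz(m,[(541,50),(515,250)],.0355);f=onz(m,[(451.5,99),(434,250)],.022)
print(b,f)
"
```

```text
70 [183, 183, 181, 182, 182, 182, 181, 181, 181, 180, 182, 182, 181, 182, 181, 180, 181, 174, 104, 104, 104, 104, 66, 65, 66, 66, 66, 68, 95, 126, 135, 138, 138, 140, 139, 139, 139, 139]
120 [179, 178, 179, 178, 178, 178, 177, 177, 178, 178, 179, 179, 178, 178, 179, 178, 101, 102, 101, 63, 65, 66, 69, 68, 71, 113, 130, 140, 139, 140, 140, 140, 140, 141, 139, 140, 140, 140]
160 [177, 178, 178, 177, 177, 178, 177, 177, 178, 177, 178, 135, 115, 101, 102, 101, 64, 65, 67, 65, 49, 53, 120, 135, 142, 142, 143, 143, 142, 141, 140, 141, 142, 140, 141, 140, 140, 138]
200 [176, 176, 176, 176, 176, 176, 176, 174, 106, 99, 99, 99, 78, 63, 63, 66, 68, 55, 77, 130, 140, 143, 142, 143, 143, 142, 143, 143, 142, 140, 140, 140, 141, 140, 139, 140, 142, 141]
235 [92, 90, 90, 91, 91, 91, 90, 90, 91, 60, 51, 51, 50, 50, 51, 66, 75, 81, 81, 81, 81, 80, 81, 81, 79, 79, 80, 79, 80, 111, 108, 138, 139, 140, 141, 140, 141, 140]
105 [224, 226, 228, 230, 228, 227, 228, 226, 224, 224, 225, 228, 230, 228, 176, 177, 177, 177]
150 [228, 229, 228, 227, 227, 225, 224, 225, 226, 229, 229, 189, 179, 179, 180, 180, 179, 179]
185 [228, 226, 226, 225, 225, 225, 226, 229, 229, 180, 176, 177, 177, 177, 177, 177, 177, 177]
240 [137, 137, 136, 140, 141, 115, 93, 94, 94, 93, 93, 93, 93, 93, 92, 93, 92, 91]
[[ 0.62510607  0.06127888  0.0355    ]
 [ 0.64691162 -0.02281998  0.0355    ]] [[ 0.60033472  0.03506123  0.022     ]
 [ 0.61616319 -0.03472837  0.022     ]]
```

```bash
python3 -c "
from h import *
m,im=load('w3')
fit=lambda p:np.polyfit(p[:,1],p[:,0],1)
T=fit(onz(m,[(536.5,70),(530,120),(523.5,160),(517,200),(510.5,235)],.0355))
B=fit(onz(m,[(523.5,70),(517,120),(511.5,160),(504.5,200),(498,235)],.0255))
F=fit(onz(m,[(451,105),(446,150),(441.5,185),(434,240)],.022))
for n,L in zip('TBF',(T,B,F)): print(n,-np.arctan(L[0]),np.polyval(L,-.045),np.polyval(L,0))
for L in(T,B): print('gap',(np.polyval(L,0)-np.polyval(F,0))*np.cos(.215))
k=onz(m,[(180,36),(480,43.5)],.044);print(k)
"
```

```text
T 0.22168168615220937 0.6480664389453946 0.6379240749113356
B 0.2181840526650724 0.6490278026661846 0.6390506979357844
F 0.21148870252309412 0.617632461285806 0.6079709939846991
gap 0.02926345299909168
gap 0.03036413709914807
[[0.4857194  0.03135357 0.044     ]
 [0.59413068 0.05386775 0.044     ]]
```

arm_command --moves '[[[-0.001,0.003,-0.001],[0,0,-0.002],0.0],[[-0.002,0.008,-0.001],[0,0,-0.004],0.0],[[-0.003,0.014,-0.001],[0,0,-0.007],0.0],[[-0.003,0.019,-0.001],[0,0,-0.007],0.0],[[-0.003,0.023,-0.001],[0,0,-0.007],0.0]]'

```text
time: 6.85
tool_pos: [0.5609, -0.058, 0.0225]
tool_rot: [-3.14, 0.0, 1.792]
contact_force: [-8.0, -1.0, 11.0]
opening: 0.0098
grip_force: 45.0
```

arm_command --moves '[[[0,0.003,0],[0,0,0],0.0],[[0,0.006,0],[0,0,0],0.0],[[0,0.01,0],[0,0,0],0.0],[[0,0.014,0],[0,0,0],0.0],[[0,0.018,0],[0,0,0],0.0]]'

```text
time: 7.35
tool_pos: [0.5784, -0.0541, 0.0225]
tool_rot: [-3.14, 0.0, 1.792]
contact_force: [-7.3, -1.2, 9.4]
opening: 0.0092
grip_force: 45.0
```

```bash
python3 -c "
from h import *
go([.6021,-.0462,.0225],1.788);print(robot.observe()['torque'])"
```

```text
t 7.35 shift [ 0.0025  0.0248 -0.0001] turn [-0.0016  0.0002  0.0039] F [-7.31 -1.22  9.44]
[-0.19962572  0.90053769  0.03459068]
```

arm_command --moves '[[[0,0.005,0],[0,0,0],0.0],[[0,0.01,0],[0,0,0],0.0],[[0,0.016,0],[0,0,0],0.0],[[0,0.021,0],[0,0,0],0.0],[[0,0.025,0],[0,0,0],0.0]]'

```text
time: 7.85
tool_pos: [0.6031, -0.0486, 0.0225]
tool_rot: [-3.14, 0.0, 1.792]
contact_force: [-7.2, -0.4, 9.1]
opening: 0.0094
grip_force: 45.0
```

```bash
python3 -c "
from h import *
go([.6021,-.0462,.0225],1.788);m,im=snap('wrist','w4')
g=cv2.cvtColor(im,cv2.COLOR_BGR2GRAY).astype(int)
for r in (105,130,160,200,235): print(r,[int(x) for x in g[r,300:470:4]])
print(robot.observe()['tool_pos'],robot.observe()['tool_rot'])"
```

```text
t 7.85 shift [ 0.0025 -0.0004 -0.    ] turn [-0.0013  0.0003  0.0039] F [-7.16 -0.38  9.05]
105 [228, 227, 225, 227, 228, 227, 225, 226, 222, 222, 221, 225, 223, 223, 223, 225, 222, 221, 220, 82, 74, 134, 141, 139, 140, 139, 139, 139, 139, 138, 138, 138, 137, 137, 138, 137, 138, 138, 137, 136, 136, 136, 137]
130 [139, 224, 223, 226, 227, 226, 225, 225, 222, 221, 220, 223, 220, 223, 221, 222, 221, 220, 150, 78, 114, 142, 141, 140, 139, 138, 140, 140, 141, 139, 138, 137, 138, 139, 138, 139, 139, 138, 138, 139, 138, 135, 134]
160 [135, 132, 134, 135, 136, 134, 133, 134, 132, 132, 140, 220, 219, 223, 223, 220, 218, 218, 102, 80, 137, 142, 142, 140, 140, 139, 139, 140, 140, 140, 140, 140, 139, 138, 137, 138, 140, 139, 140, 138, 138, 137, 138]
200 [130, 129, 132, 131, 134, 129, 131, 130, 128, 129, 129, 127, 131, 130, 130, 129, 128, 128, 57, 78, 83, 83, 82, 82, 81, 82, 81, 81, 81, 80, 80, 80, 80, 79, 80, 82, 81, 139, 138, 95, 80, 85, 137]
235 [131, 126, 131, 132, 132, 128, 129, 129, 129, 129, 127, 131, 131, 131, 129, 129, 126, 53, 72, 80, 81, 80, 80, 80, 79, 79, 80, 79, 79, 80, 78, 78, 78, 77, 79, 79, 79, 78, 78, 79, 79, 78, 79]
[ 0.60378678 -0.04842451  0.02250891] [-3.14137050e+00  5.08313178e-04  1.79197319e+00]
```

View pics/w4.png

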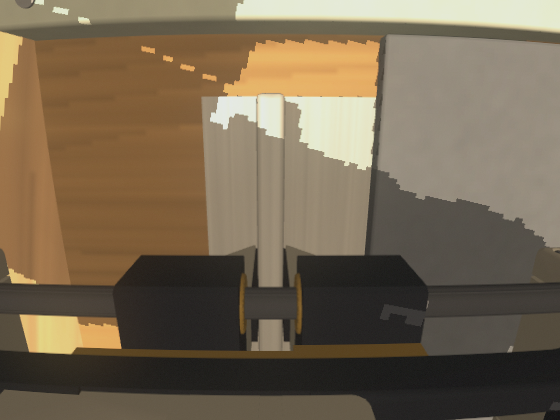

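The strip's flat now runs under the board. Its back-left corner is at (203,97), its rib end at (271,95), and the butt edge runs (382,105)–(369,235). The board looks undisturbed, so I'll compute the depth and angle.

```bash
python3 -c "
from h import *
m,im=load('w4')
T=onz(m,[(382,105),(380,130),(376.5,160),(372.5,200),(369,235)],.0355)
B=onz(m,[(375.5,105),(372.5,130),(371.5,160),(370,200),(366.5,235)],.0255)
bk=onz(m,[(203,98),(208.5,245)],.022); rb=onz(m,[(271,95)],.056)
u=np.array([np.cos(.218),np.sin(.218)])
for P in(T,B): print((P[:,:2]@u).round(4),'yaw',-np.arctan(np.polyfit(P[:,1],P[:,0],1)[0]))
print('back',bk[:,:2]@u,'rib',rb[:,:2]@u, 'tcp',np.array([.6034,-.0485])@u, -np.arctan(np.polyfit(bk[:,1],bk[:,0],1)[0]))
k=onz(m,[(100,35.5),(300,35.5)],.044);print(k, onz(m,[(203,97)],.022))
"
```

```text
[0.6233 0.6232 0.6227 0.6224 0.6221] yaw 0.19580099527408687
[0.6235 0.623  0.6235 0.6242 0.6239] yaw 0.23254349073414038
back [0.54931243 0.54885351] rib [0.5788275] tcp 0.5786292489853204 0.2112667381426778
[[0.5203322  0.03665288 0.044     ]
 [0.59207439 0.05148669 0.044     ]] [[0.55764814 0.02255954 0.022     ]]
```

arm_command --moves '[[[0,0,0.0005],[0,0,0],0.0],[[0,0,0.001],[0,0,0],0.0],[[0,0,0.0015],[0,0,0],0.0],[[0,0,0.0015],[0,0,0],0.0],[[0,0,0.0015],[0,0,0],0.0]]' --squeeze 55

```text
time: 8.4
tool_pos: [0.6038, -0.0485, 0.0225]
tool_rot: [3.14, 0.001, 1.792]
contact_force: [-7.6, -0.4, 17.1]
opening: 0.0094
grip_force: 55.0
```

arm_command --moves '[[[0,0,0.0005],[0,0,0],0.0],[[0,0,0.001],[0,0,0],0.0],[[0,0,0.0012],[0,0,0],0.0],[[0,0,0.0012],[0,0,0],0.0],[[0,0,0.0012],[0,0,0],0.0]]'

```text
time: 8.9
tool_pos: [0.6038, -0.0485, 0.0224]
tool_rot: [3.14, 0.001, 1.792]
contact_force: [-9.8, -0.8, 25.4]
opening: 0.0096
grip_force: 55.0
```

```bash
python3 -c "
from h import *
o=robot.observe();print(o['tool_pos'],o['tool_rot'],o['contact_force'],o['torque'])
snap('side','s5');im=cv2.imread('pics/s5.png');cv2.imwrite('pics/s5c.png',cv2.resize(im[170:290,160:360],None,fx=4,fy=4,interpolation=cv2.INTER_CUBIC))"
```

```text
[ 0.603793   -0.04846269  0.02244438] [3.14016214e+00 1.16843577e-03 1.79208552e+00] [-9.81612852 -0.79029796 25.40254519] [ 0.17579738  1.7123296  -0.0466972 ]
```

View pics/s5c.png

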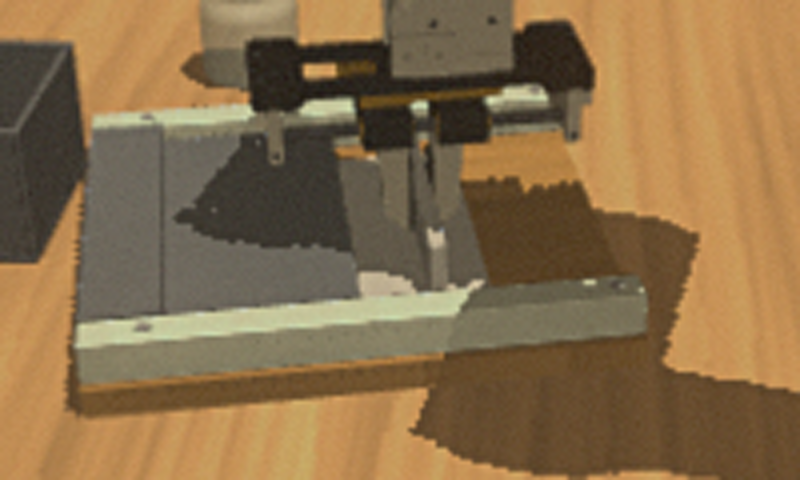

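The side view shows the strip under the board, with the butt edge at about (345,170)–(358,293), the same as before insertion, so the board is not lifted. The strip is pressed down with about 25 N.

```bash
python3 -c "
from h import *
print(robot.hand_in())"
```

```text
the job is handed in; nothing more can be done
None
```

The job is handed in at about 9 s with no verdict returned: the longer strip is about 35 mm under the lapped board and within about 0.01 rad of square, with no visible lift of the board. I'm still gripping it (55 N) and pressing it down on the panel (about 25 N); the arm touched nothing else on the bench.

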